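# Switch on a loose inspection lamp by its tail button, braced against the bench stop

## Task

Switch on the cordless inspection lamp: lay it flat and square in front of the bench stop with its lens end against the middle of the rubber buffer, and so braced press the button on its tail fully in and keep it in for two seconds, without ramming the stop. Then let the button come out again and leave the lamp lying there, and leave the spark plugs, the ignition boots and the wrench where they are.

Things in the scene. Friction and masses are not known exactly. Their poses are not given: they have to be found in the camera images.
- lamp_center (a point): Centre of the handle, 20 mm over the bench, of the loose lamp: black handle 44 mm wide, 40 mm high, LED strip on top, tail face at x = -75 mm; aluminium lens head 58 mm wide, 46 mm high, from x = +45 mm to its flat lens face at +85 mm. x points along the lamp to the lens, y across it (grip here), z up. About 0.35 kg; it slides if pushed by its button.
- button_face (a point): Middle of the outer face of the lamp's round black tail button (28 mm diameter, 22 mm over the bench). It stands 14 mm out of the tail face, and still 6 mm when fully in. x points from the button towards the lens, the way it is pressed. The point moves with the button.
- tail_button (a joint): How far the tail button is pushed in, in m: 0 out, 0.008 fully in. The spring takes 2 N to start and 8 N fully in, and pushes the button out again when let go.
- stop: Steel stop fixed to the bench: upright plate 160 mm wide, 62 mm high. Origin on the bench, mid-width, at the plate's front face; x points into the plate (the way to push), y along it. A rubber buffer, 100 mm wide, 48 mm high, is screwed out in front: its flat face, parallel to the plate, lies at x = -20 to -45 mm, differently each time and not reported: find it by touch or sight. It does not give.
- plug_1: Spark plug, 80 mm long, 22 mm thick, lying loose; bystander, origin under its middle, x along it.
- plug_2: Another such spark plug; bystander.
- plug_3: Another such spark plug; bystander.
- boot_1: Black rubber ignition-coil boot, 170 mm long, up to 40 mm wide and 34 mm high, lying loose; bystander, origin under its middle, x along it.
- boot_2: Another such ignition boot; bystander.
- wrench: Steel wrench, 190 mm long, lying flat; bystander, origin under it, x along it.
Things that resemble listed ones, but are neither listed nor needed, are in the scene too. There is more than one size of the stop; the one meant has the size given above.

How it is judged:
On the way, in this order (a step that is already met when the one before it is completed fails the run):
1. the lamp lies flat and square, lens end braced against the buffer, and the button is fully in, kept there for a second (value of joint tail_button above 0.0062 m and contact force between lamp and stop above 4 N and angle between lamp_center's own z axis and vertical below 0.12 rad and angle between the x axis of lamp_center and the x axis of stop, either way round below 0.2 rad and x of lamp_center in the frame of stop between -0.16 and -0.095 m and y of lamp_center in the frame of stop between -0.045 and 0.045 m and x of button_face in the frame of stop below -0.17 m), for 1 s.
2. the button is out again (value of joint tail_button below 0.002 m), for 0.2 s.
At the end, for the whole second after the job is handed in: Button out (under 2 mm); lamp released, at rest, flat on the bench (within 0.12 rad), its x within 0.2 rad of the stop's, lens towards the stop, its centre 95 to 160 mm in front of the plate and within 45 mm of the stop's middle (value of joint tail_button below 0.002 m and angle between lamp_center's own z axis and vertical below 0.12 rad and angle between the x axis of lamp_center and the x axis of stop, either way round below 0.2 rad and height (world z) of lamp_center below 0.026 m and linear speed of lamp below 0.02 m/s and x of lamp_center in the frame of stop between -0.16 and -0.095 m and y of lamp_center in the frame of stop between -0.045 and 0.045 m and x of button_face in the frame of stop below -0.17 m); the robot touches nothing.
It fails at once if the stop is rammed: over 45 N between lamp and stop (contact force between lamp and stop above 45 N).
It fails at once if a spark plug, an ignition boot or the wrench is moved by more than 30 mm (distance of any of plug_1, plug_2, plug_3, boot_1, boot_2, wrench from where it was at the start of the episode above 0.03 m).
It also fails if it takes over 64 s, if anything falls off the work surface, if the arm or the gripper's body presses on something with over 40 N, if the wrist force passes 120 N, or if a joint passes its speed limit or range.

## Robot

A 6-joint arm with a two-finger parallel gripper is mounted at the origin on the work surface. World frame = base frame: x ahead of the robot, y to its left, z up, the work surface at z = 0. Lengths are in m, angles in rad, forces in N, time in s.
With the tool pointing down it reaches from about 0.325 to 1 m from the base axis. Payload 5.1 kg.
Tool frame: the origin (TCP) lies at the very end of the fingers, on their centre line; the grasp point (between the pads) lies 19 mm behind it; z points along the fingers, y is the line along which they close (so a half turn about z gives the same grasp; the last joint's range is limited). The gripper opens to 85 mm and grips with 20 to 120 N. Pads are 22 mm wide; open, the fingers measure 114 mm over their backs; the gripper's body (76 mm by 85 mm) begins 54 mm behind the grasp point. The pads swing forward as they close: fully open they stand 13 mm farther back than shut.
Start: joints at [-1.313, 0.124, 1.65, -0, 1.367, -0.083], TCP at [0.217, -0.613, 0.231] pointing down, gripper open.
Joint ranges: [-2.61, 2.61], [-1.02, 2.33], [0.03, 2.71], [-1.35, 4.49], [0.32, 2.68], [-2.91, 2.91]. Speed limits (rad/s): [2.57, 2.57, 3.14, 3.14, 3.14, 3.14].

## Interface

Orientations are given as a rotation vector (axis times angle).
In Python, from workcell import arm gives the robot as it stands. The module is installed in compiled form; this text tells all that it offers.
- The arm moves only by the shell command python3 -m handwheel 'ROWS' [FORCE]. ROWS is JSON, a list of rows, each an object of numbers: "gripper": the opening in per cent of the stroke, from 0 (shut) to 100 (fully open); "tx", "ty", "tz": the shift along the tool's x, y, z in mm; "yaw": the turn about the tool's z in degrees. In form: [{"gripper": .., "tx": .., "ty": .., "tz": .., "yaw": ..}, ...]. A call has 1 to 10 rows; each row is the pose to reach, as a shift and turn from the pose commanded when the call began, along the tool's axes at that moment; what a row does not reach only later rows make up. A row lasts 1/8 s, in which the tool goes at most 62.5 mm and 10.7 degrees, less where a joint would pass 70% of its speed; a pose out of reach is approached as far as the arm can. A call with a gripper value outside its range is refused whole. The fingers move at their own pace and stop on an object; FORCE is the grip in N (left out, the last holds). Time passes only in rows, so rows that repeat a pose let the fingers close. It gives the time, the measured TCP pose, the force, the opening and the grip force at its end, in the units of the state.
- arm.read_state(): the state, without advancing time (a new reading comes with each control period).
- arm.get_image(name): name is "scene" or "top"; returns a dict with "frame" (480x640x3 uint8, blue, green, red), "fovy" (degrees; the focal length in pixels is half the picture's height over the tangent of half this angle, whatever the lens; pixels are square), "cx", "cy" (the principal point, pixels), "dist_coeffs" ([k1, k2, p1, p2, k3] as OpenCV has them; the pictures are not rectified), "extrinsics" (4x4, takes a point from camera to world coordinates). Camera axes: x right, y up, looking along -z (the intrinsics and any distortion apply to the point x, -y, -z); pixel columns grow to the right and rows downward; lengths in m; the calibration is good to about 2 mm. A picture is of the moment at which its call begins. There is no depth.
- arm.finish_job(): hands the job in; it is judged then, once.
The state is a dict: "time_s": time; "joint_pos": joint angles; "qvel": joint speeds; "tau": joint torques, N m; "position": TCP position; "tool_rot": TCP orientation; "force": force on the tool from outside, world axes, zero at the start; "wrist_torque": the same for the moment, N m; "gripper_width": finger opening in m; "grasp_force": force on a finger pad.
Only numpy, scipy, OpenCV 4.12 (cv2) and the standard library are available. Lean on these libraries where they do the work, as an engineer would, in place of code of your own. Each camera call takes 0.05 s, during which the arm holds its last target. There are 200 camera calls.

## Working session

There is one attempt and no reset: what is moved stays moved. The work goes in short steps, Python scripts to look and compute and a shell command to move; the robot and the scene stay as the last step left them, time stands still between calls to the robot, and variables do not carry over. Pictures are saved under pics/ and viewed, at most 10 in all, crops included, and the job is handed in when it is done.

```bash
mkdir -p pics
cat > h.py <<'E'
import numpy as np, cv2
from workcell import arm
from scipy.spatial.transform import Rotation as R
def grab(name,save=None):
    d=arm.get_image(name)
    if save: cv2.imwrite(save,d["frame"])
    return d
def KD(d):
    f=240/np.tan(np.radians(d["fovy"])/2)
    return np.array([[f,0,d["cx"]],[0,f,d["cy"]],[0,0,1]]),np.array(d["dist_coeffs"],float)
def cast(d,px,z):
    K,D=KD(d);u=cv2.undistortPoints(np.array(px,float).reshape(-1,1,2),K,D).reshape(-1,2)
    E=np.array(d["extrinsics"]);r=np.c_[u[:,0],-u[:,1],-np.ones(len(u))]@E[:3,:3].T;o=E[:3,3]
    return o+r*((z-o[2])/r[:,2])[:,None]
def proj(d,P):
    K,D=KD(d);E=np.linalg.inv(np.array(d["extrinsics"]));p=np.atleast_2d(P)@E[:3,:3].T+E[:3,3]
    return cv2.projectPoints(p*[1,-1,-1],np.zeros(3),np.zeros(3),K,D)[0].reshape(-1,2)
E
python3 - <<'E'
from h import *
for n in("scene","top"):
    d=grab(n,f"pics/{n}0.png");print(n,d["fovy"],np.round(d["extrinsics"],3).tolist())
print(arm.read_state())
E
```

```text
scene 48.75125916553748 [[0.592, -0.655, 0.47, 1.128], [0.806, 0.468, -0.363, -0.461], [0.018, 0.593, 0.805, 1.036], [0.0, 0.0, 0.0, 1.0]]
top 46.52162689824537 [[0.027, 0.987, -0.156, 0.387], [-1.0, 0.026, -0.008, -0.017], [-0.004, 0.156, 0.988, 1.066], [0.0, 0.0, 0.0, 1.0]]
{'time_s': 0.1, 'joint_pos': array([-1.31259502e+00,  1.24425059e-01,  1.65161865e+00,  7.28416696e-07,
        1.36748885e+00, -8.25888421e-02]), 'qvel': array([-1.27717411e-05, -1.57401144e-03, -3.29661553e-03,  8.78728990e-04,
        2.73426354e-05, -1.58557896e-04]), 'tau': array([ 7.41342774e-04, -4.24932468e+01, -3.66652608e+01, -1.51539219e-06,
        3.95243580e-03, -1.09130437e-05]), 'position': array([ 0.21708072, -0.61205967,  0.23013753]), 'tool_rot': array([-3.09419116e+00, -5.32397322e-01,  2.65939255e-04]), 'force': array([0.60501287, 0.09962149, 0.25603984]), 'wrist_torque': array([ 0.01495267, -0.00909216, -0.00659461]), 'grasp_force': 0.0, 'gripper_width': 0.08533049829654214}
```

View pics/top0.png

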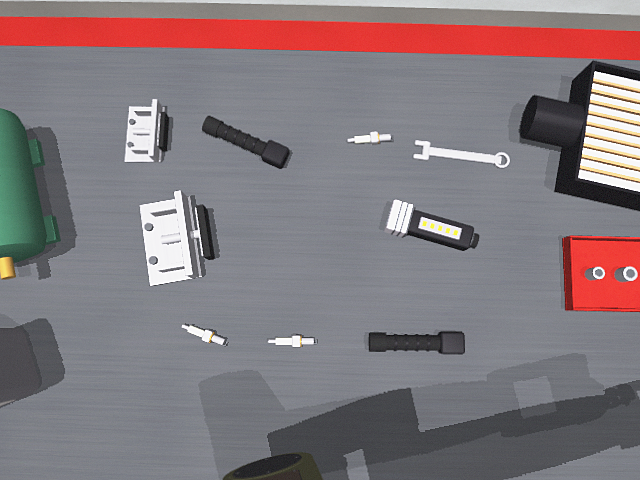

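View pics/scene0.png

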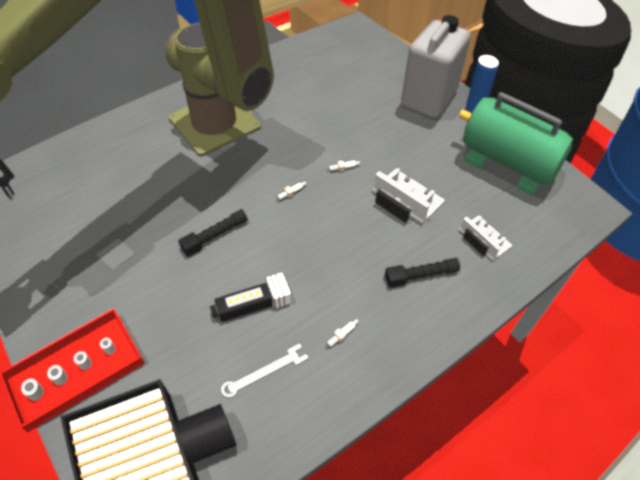

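The top view shows the lamp with its head at (398,218) and its button at (475,240). There are two candidate stops, a large one at (175,238) and a small one at (147,132). The large one should have the 160 mm plate, which I'll confirm by measuring and with an enlarged crop.

Run:
```python
from h import *
d=grab("top");f=d["frame"]
c=np.hstack([cv2.resize(f[95:295,115:225],None,fx=3,fy=3,interpolation=cv2.INTER_CUBIC),cv2.resize(f[180:280,380:490],None,fx=4,fy=4,interpolation=cv2.INTER_CUBIC)[:400].copy() if 0 else cv2.copyMakeBorder(cv2.resize(f[190:260,380:490],None,fx=4,fy=4,interpolation=cv2.INTER_CUBIC),0,320,0,0,cv2.BORDER_CONSTANT)])
cv2.imwrite("pics/crop1.png",c);print(c.shape)
hsv=cv2.cvtColor(f,cv2.COLOR_BGR2HSV)
for nm,m in(("white",(f.min(2)>175)),("black",(f.max(2)<50))):
    n,l,s,ce=cv2.connectedComponentsWithStats(m.astype(np.uint8))
    for i in range(1,n):
        if s[i,4]>60 and 100<s[i,0]<500 and 90<s[i,1]<300:
            r=cv2.minAreaRect(np.argwhere(l==i)[:,::-1].astype(np.float32));print(nm,s[i].tolist(),np.round(cv2.boxPoints(r),1).tolist())
```

```text
(600, 770, 3)
white [124, 99, 33, 63, 1377] [[123.9000015258789, 160.89999389648438], [127.9000015258789, 97.19999694824219], [156.8000030517578, 99.0999984741211], [152.8000030517578, 162.6999969482422]]
white [347, 131, 44, 12, 278] [[346.6000061035156, 132.8000030517578], [389.70001220703125, 130.10000610351562], [390.29998779296875, 140.1999969482422], [347.20001220703125, 142.89999389648438]]
white [413, 140, 97, 28, 891] [[412.79998779296875, 157.5], [415.20001220703125, 139.39999389648438], [510.29998779296875, 152.10000610351562], [507.8999938964844, 170.1999969482422]]
white [140, 190, 53, 96, 3256] [[136.89999389648438, 196.0], [180.3000030517578, 189.8000030517578], [193.0, 279.1000061035156], [149.60000610351562, 285.29998779296875]]
white [188, 196, 15, 60, 180] [[185.39999389648438, 196.5], [194.0, 195.3000030517578], [202.60000610351562, 254.89999389648438], [193.89999389648438, 256.20001220703125]]
white [386, 200, 27, 33, 573] [[385.29998779296875, 227.89999389648438], [393.1000061035156, 198.39999389648438], [413.20001220703125, 203.8000030517578], [405.299987792968
[... 338 characters left out ...]
276.29998779296875]]
black [158, 114, 11, 38, 177] [[157.5, 150.5], [161.60000610351562, 113.5], [170.0, 114.4000015258789], [165.8000030517578, 151.39999389648438]]
black [202, 116, 87, 53, 353] [[199.6999969482422, 133.60000610351562], [207.6999969482422, 115.0999984741211], [289.79998779296875, 150.8000030517578], [281.79998779296875, 169.3000030517578]]
black [203, 206, 12, 54, 206] [[203.0, 206.0], [212.0, 205.60000610351562], [214.10000610351562, 258.8999938964844], [205.10000610351562, 259.20001220703125]]
black [407, 231, 69, 20, 260] [[406.1000061035156, 238.3000030517578], [407.70001220703125, 230.5], [475.29998779296875, 244.6999969482422], [473.6000061035156, 252.39999389648438]]
```

View pics/crop1.png

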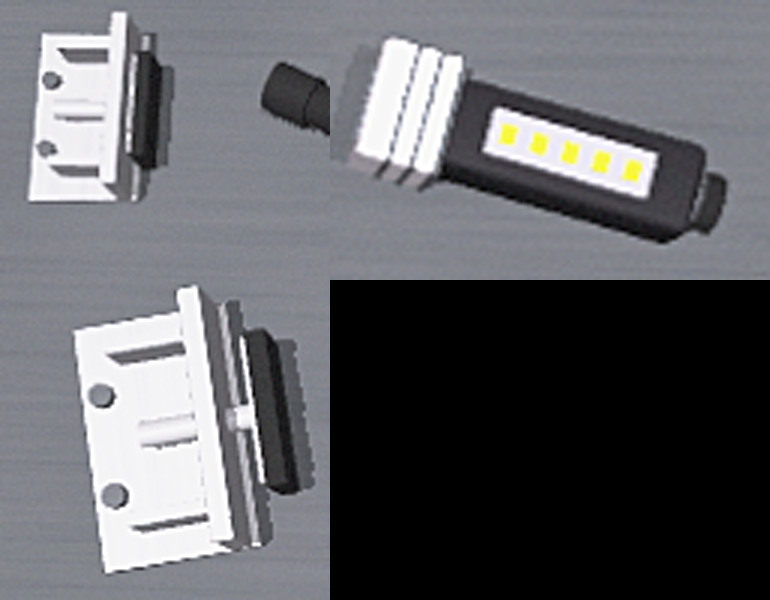

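The crop shows the large stop's plate edge running from px (180,191) to (192,277), with its dark buffer around (208,233). The lamp lies flat with its LED strip up. Next I'll measure the sizes.

Run:
```python
from h import *
d=grab("top");s=grab("scene")
q=lambda p,z:cast(d,p,z)[:,:2]
P=q([(180,190.7),(191.7,276.7),(156.2,99.5),(153,156)],.062);print("plates",P.round(4).tolist(),np.linalg.norm(P[0]-P[1]),np.linalg.norm(P[2]-P[3]))
L=q([[417.7,227.3],[420.9,216.4],[461.6,228.2],[458.4,239.2]],.04);h=(L[2]+L[3]-L[0]-L[1]);print("LED",L.round(4).tolist(),L.mean(0),np.degrees(np.arctan2(-h[1],-h[0])))
H=q([[385.3,227.9],[393.1,198.4],[413.2,203.8],[405.3,233.2]],.046);print("head",H.round(4).tolist(),np.linalg.norm(H[0]-H[1]))
B=np.array([(247,330),(275,490),(270,330),(299,490)])/3+[115,95]
for z in(.045,.048,.055):print("buf",z,q(B,z).round(4).tolist())
a=cv2.resize(d["frame"][195:270,175:225],None,fx=8,fy=8,interpolation=cv2.INTER_CUBIC)
b=cv2.resize(s["frame"][160:230,365:450],None,fx=4.7,fy=8.57,interpolation=cv2.INTER_CUBIC)
b=cv2.resize(s["frame"][160:230,365:450],None,fx=4.6,fy=4.6,interpolation=cv2.INTER_CUBIC);b=cv2.copyMakeBorder(b,0,600-b.shape[0],0,0,cv2.BORDER_CONSTANT)
c=np.clip(np.hstack([a,b]).astype(float)*1.8,0,255);cv2.imwrite("pics/crop2.png",c);print(c.shape)
```

```text
plates [[0.6285, 0.2437], [0.4697, 0.2121], [0.8059, 0.3015], [0.6939, 0.299]] 0.16184664485642397 0.11201697416419323
LED [[0.5751, -0.1997], [0.596, -0.2057], [0.5756, -0.2819], [0.5546, -0.2756]] [ 0.57531532 -0.24072618] 74.93011338734765
head [[0.5713, -0.1384], [0.6277, -0.1526], [0.6184, -0.1903], [0.5623, -0.1756]] 0.05823750246563658
buf 0.045 [[0.6059, 0.2136], [0.5058, 0.1903], [0.6062, 0.1992], [0.5062, 0.1755]]
buf 0.048 [[0.6052, 0.213], [0.5055, 0.1897], [0.6056, 0.1986], [0.5059, 0.1749]]
buf 0.055 [[0.6037, 0.2114], [0.5046, 0.1883], [0.6041, 0.1971], [0.505, 0.1736]]
(600, 791, 3)[ WARN:0@0.906] global loadsave.cpp:1063 imwrite_ Unsupported depth image for selected encoder is fallbacked to CV_8U.
```

View pics/crop2.png

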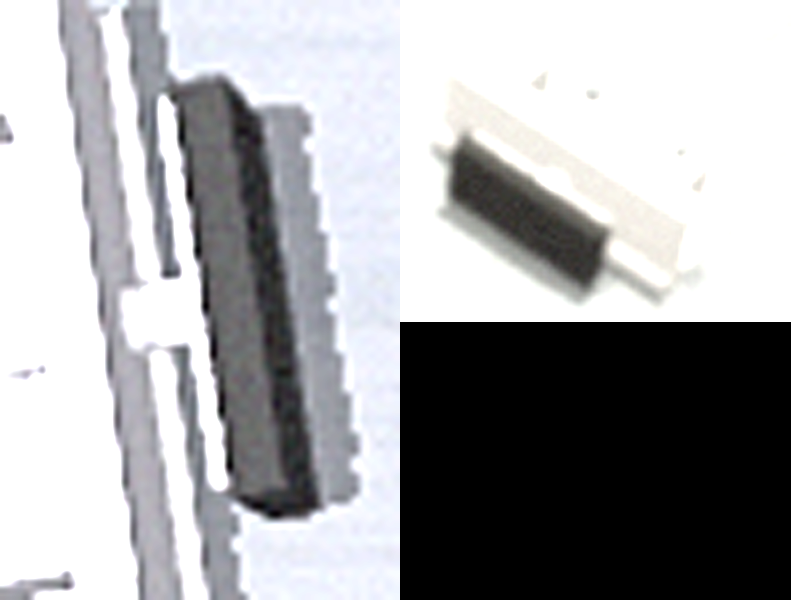

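Measured plate lengths are 162 mm for the large stop and 112 mm for the small one, so the large stop at (175,238) is the one meant. The buffer's top front edge runs from about (203.5,205.6) to (210.6,256).

```bash
cat > g.py <<'E'
from h import *
def rel(p,yaw_to=None):
    s=arm.read_state();M=R.from_rotvec(s["tool_rot"]).as_matrix()
    t=(np.array(p)-s["position"])@M*1000
    print("pos",s["position"].round(4),"tx,ty,tz",t.round(1),"x-heading",np.degrees(np.arctan2(M[1,0],M[0,0])).round(2),"y-heading",np.degrees(np.arctan2(M[1,1],M[0,1])).round(2),"j6",s["joint_pos"][5].round(2),"F",s["force"].round(1),"w",s["gripper_width"].round(4),s["grasp_force"],s["time_s"])
E
python3 - <<'E'
from g import *
d=grab("top")
q=lambda p,z:cast(d,p,z)[:,:2]
P=q([(181.2,190.7),(192.5,276.7)],.062)
e=(P[0]-P[1]);L=np.linalg.norm(e);e/=L;n=np.array([-e[1],e[0]]);o=P.mean(0)
print("o",o,L,"n",n,np.degrees(np.arctan2(n[1],n[0])))
for z in(.048,.052):
    B=q([(203.5,205.6),(210.6,256)],z);print(z,B,[((b-o)@n*1e3,(b-o)@e*1e3) for b in B],np.linalg.norm(B[0]-B[1]))
rel([.577,-.228,.1])
E
```

```text
o [0.54913247 0.22605143] 0.1617095935063634 n [-0.19057287  0.98167305] 100.98621787311106
0.048 [[0.60436005 0.20133453]
 [0.50997217 0.18268222]] [(np.float64(-34.78878793739619), np.float64(49.5050624132912)), (np.float64(-35.11149222447049), np.float64(-46.707605236971496))] 0.09621320883556896
0.052 [[0.60350414 0.20047581]
 [0.50948709 0.18189678]] [(np.float64(-35.46866183464711), np.float64(48.501185806132945)), (np.float64(-35.79009824536002), np.float64(-47.33347085429535))] 0.09583519571946574Traceback (most recent call last):
  File "<stdin>", line 9, in <module>
  File "g.py", line 5, in rel
    print("pos",s["position"].round(4),"tx,ty,tz",t.round(1),"x-heading",np.degrees(np.arctan2(M[1,0],M[0,0])).round(2),"y-heading",np.degrees(np.arctan2(M[1,1],M[0,1])).round(2),"j6",s["joint_pos"][5].round(2),"F",s["force"].round(1),"w",s["gripper_width"].round(4),s["grasp_force"],s["time_s"])
                                                                                                                                                                                                                                               ^^^^^^^^^^^^^^^^^^^^^^^^
AttributeError: 'float' object has no attribute 'round'
```

```bash
sed -i 's/s\["gripper_width"\].round(4)/round(s["gripper_width"],4)/' g.py; python3 -c "
from g import *
rel([.577,-.228,.1])"
```

```text
pos [ 0.2172 -0.6124  0.2309] tx,ty,tz [ 467.6 -241.9  131.1] x-heading 19.53 y-heading -70.47 j6 -0.08 F [-0.1  0.4  0.2] w 0.0855 0.0 0.3
```

```bash
python3 -m handwheel '[{"gripper":100,"tx":468,"ty":-242,"tz":131,"yaw":-55.4},{"gripper":100,"tx":468,"ty":-242,"tz":131,"yaw":-55.4},{"gripper":100,"tx":468,"ty":-242,"tz":131,"yaw":-55.4},{"gripper":100,"tx":468,"ty":-242,"tz":131,"yaw":-55.4},{"gripper":100,"tx":468,"ty":-242,"tz":131,"yaw":-55.4},{"gripper":100,"tx":468,"ty":-242,"tz":131,"yaw":-55.4},{"gripper":100,"tx":468,"ty":-242,"tz":131,"yaw":-55.4},{"gripper":100,"tx":468,"ty":-242,"tz":131,"yaw":-55.4},{"gripper":100,"tx":468,"ty":-242,"tz":131,"yaw":-55.4},{"gripper":100,"tx":468,"ty":-242,"tz":131,"yaw":-55.4}]' 40
python3 - <<'E'
from g import *
rel([.577,-.228,.005])
E
```

```text
time_s: 1.55
position: [0.5782, -0.2256, 0.0991]
tool_rot: [-2.488, -1.915, 0.001]
force: [-0.6, -0.5, -0.1]
gripper_width: 0.0851
grasp_force: 0.0
pos [ 0.5782 -0.2256  0.0991] tx,ty,tz [-2.7 -0.4 94.1] x-heading 75.16 y-heading -14.84 j6 -0.2 F [-0.6 -0.5 -0.1] w 0.0851 0.0 1.55
```

```bash
python3 -m handwheel '[{"gripper":100,"tx":-2,"tz":45},{"gripper":100,"tx":-2,"tz":80},{"gripper":100,"tx":-2,"tz":93},{"gripper":100,"tx":-2,"tz":93},{"gripper":30,"tx":-2,"tz":93},{"gripper":30,"tx":-2,"tz":93},{"gripper":30,"tx":-2,"tz":93},{"gripper":30,"tx":-2,"tz":93},{"gripper":30,"tx":-2,"tz":93},{"gripper":30,"tx":-2,"tz":93}]' 40
```

```text
$[0]: bad value
```

Rows probably need every key, so I'll fill them all in.

```bash
python3 -m handwheel '[{"gripper":100,"tx":-2,"ty":0,"tz":45,"yaw":0},{"gripper":100,"tx":-2,"ty":0,"tz":80,"yaw":0},{"gripper":100,"tx":-2,"ty":0,"tz":93,"yaw":0},{"gripper":100,"tx":-2,"ty":0,"tz":93,"yaw":0},{"gripper":20,"tx":-2,"ty":0,"tz":93,"yaw":0},{"gripper":20,"tx":-2,"ty":0,"tz":93,"yaw":0},{"gripper":20,"tx":-2,"ty":0,"tz":93,"yaw":0},{"gripper":20,"tx":-2,"ty":0,"tz":93,"yaw":0},{"gripper":20,"tx":-2,"ty":0,"tz":93,"yaw":0},{"gripper":20,"tx":-2,"ty":0,"tz":93,"yaw":0}]' 40
python3 - <<'E'
from g import *
rel([.5735,.1004,.06])
E
```

```text
time_s: 2.8
position: [0.5784, -0.2308, 0.0093]
tool_rot: [2.491, 1.909, 0.002]
force: [-0.4, -0.2, 6.0]
gripper_width: 0.0435
grasp_force: 42.9
pos [ 0.5784 -0.2308  0.0093] tx,ty,tz [318.5 -90.7 -51.2] x-heading 74.93 y-heading -15.07 j6 -0.2 F [-0.4 -0.2  6. ] w 0.0435 42.94538140296936 2.8
```

```bash
python3 -m handwheel '[{"gripper":20,"tx":0,"ty":0,"tz":-50,"yaw":0},{"gripper":20,"tx":50,"ty":-14,"tz":-50,"yaw":-5},{"gripper":20,"tx":105,"ty":-30,"tz":-50,"yaw":-10},{"gripper":20,"tx":160,"ty":-46,"tz":-50,"yaw":-15},{"gripper":20,"tx":215,"ty":-61,"tz":-50,"yaw":-20},{"gripper":20,"tx":265,"ty":-75,"tz":-50,"yaw":-26},{"gripper":20,"tx":300,"ty":-85,"tz":-50,"yaw":-26},{"gripper":20,"tx":315,"ty":-91,"tz":-50,"yaw":-26},{"gripper":20,"tx":315,"ty":-91,"tz":-50,"yaw":-26},{"gripper":20,"tx":315,"ty":-91,"tz":-50,"yaw":-26}]' 40
python3 - <<'E'
from g import *
rel([.5735,.1004,.06]); grab("top","pics/t2.png")
E
```

```text
time_s: 4.05
position: [0.5708, 0.0967, 0.057]
tool_rot: [-2.001, -2.422, 0.001]
force: [-0.3, -0.1, -3.6]
gripper_width: 0.0436
grasp_force: 43.0
pos [0.5708 0.0967 0.057 ] tx,ty,tz [ 3.2  3.4 -3. ] x-heading 100.87 y-heading 10.87 j6 -0.11 F [-0.3 -0.1 -3.6] w 0.0436 42.960750460624695 4.05
```

View pics/t2.png

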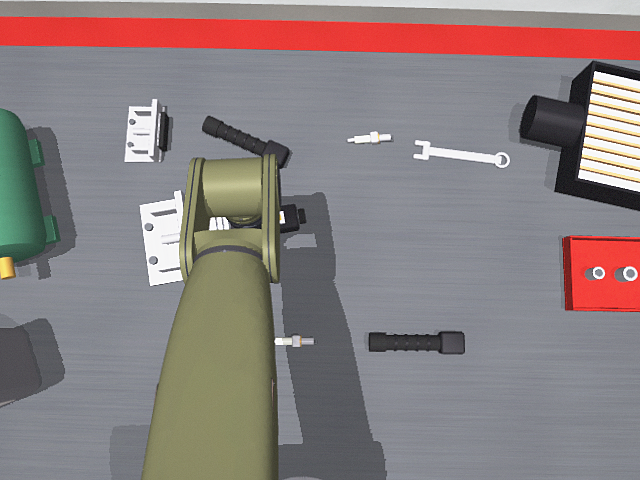

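The lamp hangs level in the gripper, with its button at (302,215) and its head at (218,225), just short of the stop. Now I'll lower and release it.

```bash
python3 -m handwheel '[{"gripper":20,"tx":0,"ty":3,"tz":20,"yaw":0},{"gripper":20,"tx":0,"ty":3,"tz":38,"yaw":0},{"gripper":20,"tx":0,"ty":3,"tz":45,"yaw":0},{"gripper":20,"tx":0,"ty":3,"tz":48,"yaw":0},{"gripper":20,"tx":0,"ty":3,"tz":49,"yaw":0},{"gripper":20,"tx":0,"ty":3,"tz":49,"yaw":0},{"gripper":80,"tx":0,"ty":3,"tz":49,"yaw":0},{"gripper":80,"tx":0,"ty":3,"tz":49,"yaw":0},{"gripper":80,"tx":0,"ty":3,"tz":49,"yaw":0},{"gripper":80,"tx":0,"ty":3,"tz":49,"yaw":0}]'
python3 -m handwheel '[{"gripper":90,"tx":0,"ty":0,"tz":-50,"yaw":0},{"gripper":90,"tx":0,"ty":0,"tz":-100,"yaw":0},{"gripper":50,"tx":-60,"ty":0,"tz":-100,"yaw":0},{"gripper":0,"tx":-120,"ty":0,"tz":-100,"yaw":0},{"gripper":0,"tx":-160,"ty":0,"tz":-100,"yaw":0},{"gripper":0,"tx":-200,"ty":0,"tz":-100,"yaw":0},{"gripper":0,"tx":-200,"ty":0,"tz":-100,"yaw":0},{"gripper":0,"tx":-200,"ty":0,"tz":-100,"yaw":0}]'
python3 - <<'E'
from g import *
rel([.5735,.1004,.06]); grab("top","pics/t3.png")
E
```

```text
time_s: 5.35
position: [0.574, 0.0984, 0.0083]
tool_rot: [2.0, 2.423, 0.0]
force: [0.4, -0.7, 0.1]
gripper_width: 0.0684
grasp_force: 0.0
time_s: 6.35
position: [0.6116, -0.0976, 0.108]
tool_rot: [-2.0, -2.422, -0.0]
force: [-0.4, 1.3, 0.1]
gripper_width: -0.0002
grasp_force: 0.0
pos [ 0.6116 -0.0976  0.108 ] tx,ty,tz [2.016e+02 1.000e-01 4.820e+01] x-heading 100.91 y-heading 10.91 j6 -0.44 F [-0.4  1.3  0.1] w -0.0002 0.0 6.35
```

View pics/t3.png

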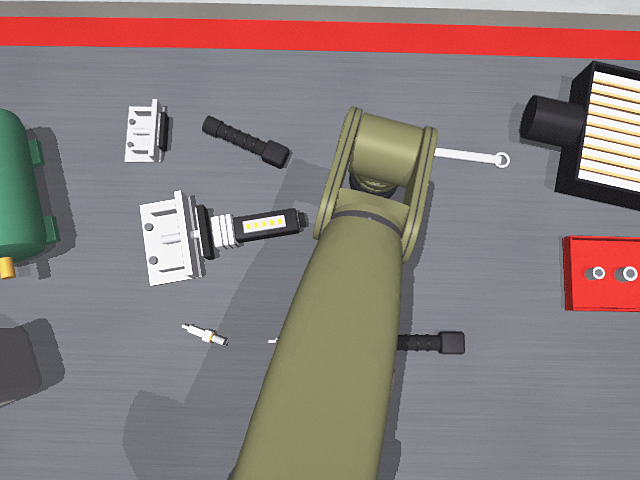

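The lamp lies square with its head at (220,231), right at the buffer (207,233), and its button at (303,217). I'll measure its axis and how far off the button is.

Run:
```python
from g import *
d=grab("top");f=d["frame"]
m=np.zeros(f.shape[:2],np.uint8);m[205:245,240:295]=(f.max(2)>140)[205:245,240:295]
n,l,s,c=cv2.connectedComponentsWithStats(m);i=1+s[1:,4].argmax();print(s[i])
b=cv2.boxPoints(cv2.minAreaRect(np.argwhere(l==i)[:,::-1].astype(np.float32)));L=cast(d,b,.04)[:,:2]
ax=max((L[1]-L[0],L[2]-L[1]),key=np.linalg.norm);ax*=np.sign(ax[1]);print("LED len",np.linalg.norm(ax));ax/=np.linalg.norm(ax)
o=np.array([.5491,.2261]);n_=np.array([-.1906,.9817]);e=np.array([n_[1],-n_[0]])
C=L.mean(0)+.0145*ax;print("head",np.degrees(np.arctan2(ax[1],ax[0])),"C",C,"in stop",(C-o)@n_,(C-o)@e)
B=C-.089*ax;print("button",B)
rel([*(B-.035*ax),.012]); rel([*B,.012])
```

```text
[242 215  44  18 514]
LED len 0.07936899809245619
head 101.13177531521367 C [0.57206561 0.10230088] in stop -0.12591084215741138 -0.0010507690128834753
button [0.5892485  0.01497535]
pos [ 0.6115 -0.0969  0.1081] tx,ty,tz [79.  -0.4 96.1] x-heading 101.0 y-heading 11.0 j6 -0.44 F [-1.   0.5  0.6] w -0.0003 0.0 6.45
pos [ 0.6115 -0.0969  0.1081] tx,ty,tz [114.   -0.5  96.1] x-heading 101.0 y-heading 11.0 j6 -0.44 F [-1.   0.5  0.6] w -0.0003 0.0 6.45
```

```bash
python3 -m handwheel '[{"gripper":0,"tx":60,"ty":0,"tz":0,"yaw":0},{"gripper":0,"tx":79,"ty":0,"tz":40,"yaw":0},{"gripper":0,"tx":79,"ty":0,"tz":80,"yaw":0},{"gripper":0,"tx":79,"ty":0,"tz":95,"yaw":0},{"gripper":0,"tx":79,"ty":0,"tz":95,"yaw":0},{"gripper":0,"tx":90,"ty":0,"tz":95,"yaw":0},{"gripper":0,"tx":96,"ty":0,"tz":95,"yaw":0},{"gripper":0,"tx":99,"ty":0,"tz":95,"yaw":0},{"gripper":0,"tx":99,"ty":0,"tz":95,"yaw":0}]' 
python3 -m handwheel '[{"gripper":0,"tx":1,"ty":0,"tz":0,"yaw":0},{"gripper":0,"tx":2,"ty":0,"tz":0,"yaw":0},{"gripper":0,"tx":3,"ty":0,"tz":0,"yaw":0},{"gripper":0,"tx":4,"ty":0,"tz":0,"yaw":0},{"gripper":0,"tx":5,"ty":0,"tz":0,"yaw":0},{"gripper":0,"tx":6,"ty":0,"tz":0,"yaw":0},{"gripper":0,"tx":6,"ty":0,"tz":0,"yaw":0}]' | egrep 'time|posi|force'
python3 -m handwheel '[{"gripper":0,"tx":1,"ty":0,"tz":0,"yaw":0},{"gripper":0,"tx":2,"ty":0,"tz":0,"yaw":0},{"gripper":0,"tx":3,"ty":0,"tz":0,"yaw":0},{"gripper":0,"tx":3,"ty":0,"tz":0,"yaw":0}]' | egrep 'time|posi|force'
```

```text
time_s: 7.58
position: [0.5933, -0.0006, 0.0139]
tool_rot: [1.999, 2.423, 0.001]
force: [-1.3, 0.2, -0.2]
gripper_width: -0.0001
grasp_force: 0.0
time_s: 8.45
position: [0.592, 0.0051, 0.0134]
force: [1.0, -2.6, 1.4]
grasp_force: 1.3
time_s: 8.95
position: [0.5914, 0.0081, 0.0134]
force: [0.7, -2.5, 1.4]
grasp_force: 1.5
```

Contact at about 2.5 N, with the lamp starting to slide. I'll continue in small steps.

```bash
for i in 1; do :; done
python3 -m handwheel '[{"gripper":0,"tx":1,"ty":0,"tz":0,"yaw":0},{"gripper":0,"tx":2,"ty":0,"tz":0,"yaw":0},{"gripper":0,"tx":3,"ty":0,"tz":0,"yaw":0},{"gripper":0,"tx":3,"ty":0,"tz":0,"yaw":0}]' | egrep 'posi|^force'
python3 -m handwheel '[{"gripper":0,"tx":1,"ty":0,"tz":0,"yaw":0},{"gripper":0,"tx":2,"ty":0,"tz":0,"yaw":0},{"gripper":0,"tx":3,"ty":0,"tz":0,"yaw":0},{"gripper":0,"tx":3,"ty":0,"tz":0,"yaw":0}]' | egrep 'posi|^force'
python3 -m handwheel '[{"gripper":0,"tx":1,"ty":0,"tz":0,"yaw":0},{"gripper":0,"tx":2,"ty":0,"tz":0,"yaw":0},{"gripper":0,"tx":2,"ty":0,"tz":0,"yaw":0}]' | egrep 'posi|^force'
```

```text
position: [0.5908, 0.011, 0.0134]
force: [0.7, -4.4, 2.4]
position: [0.5904, 0.0136, 0.0135]
force: [0.9, -5.1, 1.8]
position: [0.59, 0.0153, 0.0135]
force: [1.6, -6.2, 2.0]
```

```bash
python3 -m handwheel '[{"gripper":0,"tx":1,"ty":0,"tz":0,"yaw":0},{"gripper":0,"tx":1,"ty":0,"tz":0,"yaw":0},{"gripper":0,"tx":1,"ty":0,"tz":0,"yaw":0}]' | egrep 'posi|^force'
python3 -m handwheel '[{"gripper":0,"tx":1,"ty":0,"tz":0,"yaw":0},{"gripper":0,"tx":1,"ty":0,"tz":0,"yaw":0},{"gripper":0,"tx":1,"ty":0,"tz":0,"yaw":0}]' | egrep 'posi|^force'
```

```text
position: [0.5899, 0.016, 0.0135]
force: [1.2, -6.7, 0.9]
position: [0.5898, 0.0168, 0.0135]
force: [2.0, -7.2, 2.0]
```

```bash
python3 -m handwheel '[{"gripper":0,"tx":1,"ty":0,"tz":0,"yaw":0},{"gripper":0,"tx":1,"ty":0,"tz":0,"yaw":0},{"gripper":0,"tx":1,"ty":0,"tz":0,"yaw":0}]' | egrep 'posi|^force'
python3 -m handwheel '[{"gripper":0,"tx":1,"ty":0,"tz":0,"yaw":0},{"gripper":0,"tx":1,"ty":0,"tz":0,"yaw":0},{"gripper":0,"tx":1,"ty":0,"tz":0,"yaw":0}]' | egrep 'posi|^force'
```

```text
position: [0.59, 0.0172, 0.0136]
force: [2.5, -9.9, 0.9]
position: [0.5905, 0.0174, 0.0137]
force: [4.6, -12.5, 0.0]
```

The button is bottomed out: force is rising while travel has stopped. I'll hold about 2.5 s, then take a picture.

```bash
python3 -m handwheel '[{"gripper":0,"tx":0,"ty":0,"tz":0,"yaw":0},{"gripper":0,"tx":0,"ty":0,"tz":0,"yaw":0},{"gripper":0,"tx":0,"ty":0,"tz":0,"yaw":0},{"gripper":0,"tx":0,"ty":0,"tz":0,"yaw":0},{"gripper":0,"tx":0,"ty":0,"tz":0,"yaw":0},{"gripper":0,"tx":0,"ty":0,"tz":0,"yaw":0},{"gripper":0,"tx":0,"ty":0,"tz":0,"yaw":0},{"gripper":0,"tx":0,"ty":0,"tz":0,"yaw":0},{"gripper":0,"tx":0,"ty":0,"tz":0,"yaw":0},{"gripper":0,"tx":0,"ty":0,"tz":0,"yaw":0}]' | egrep 'posi|^force'
python3 -m handwheel '[{"gripper":0,"tx":0,"ty":0,"tz":0,"yaw":0},{"gripper":0,"tx":0,"ty":0,"tz":0,"yaw":0},{"gripper":0,"tx":0,"ty":0,"tz":0,"yaw":0},{"gripper":0,"tx":0,"ty":0,"tz":0,"yaw":0},{"gripper":0,"tx":0,"ty":0,"tz":0,"yaw":0},{"gripper":0,"tx":0,"ty":0,"tz":0,"yaw":0},{"gripper":0,"tx":0,"ty":0,"tz":0,"yaw":0},{"gripper":0,"tx":0,"ty":0,"tz":0,"yaw":0},{"gripper":0,"tx":0,"ty":0,"tz":0,"yaw":0},{"gripper":0,"tx":0,"ty":0,"tz":0,"yaw":0}]' | egrep 'time|posi|^force'
python3 - <<'E'
from g import *
a=grab("scene")["frame"][200:0:-1] if 0 else grab("scene")["frame"]
cv2.imwrite("pics/s4.png",cv2.resize(a[140:290,270:470],None,fx=4,fy=4))
E
```

```text
position: [0.5905, 0.0174, 0.0137]
force: [4.2, -12.2, -1.3]
time_s: 14.32
position: [0.5905, 0.0174, 0.0137]
force: [5.7, -12.6, -1.3]
```

View pics/s4.png

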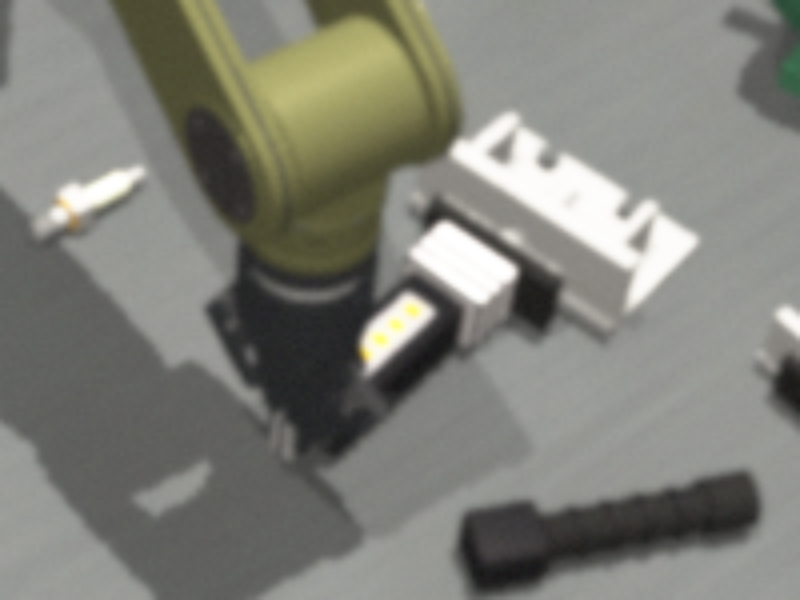

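The head at (465,280) in the crop is flat against the buffer, with the fingers on the tail. Now I'll retreat slowly, then clear.

```bash
python3 -m handwheel '[{"gripper":0,"tx":-2,"ty":0,"tz":0,"yaw":0},{"gripper":0,"tx":-5,"ty":0,"tz":0,"yaw":0},{"gripper":0,"tx":-8,"ty":0,"tz":0,"yaw":0},{"gripper":0,"tx":-12,"ty":0,"tz":0,"yaw":0},{"gripper":0,"tx":-20,"ty":0,"tz":0,"yaw":0},{"gripper":0,"tx":-40,"ty":0,"tz":0,"yaw":0},{"gripper":0,"tx":-70,"ty":0,"tz":-40,"yaw":0},{"gripper":0,"tx":-110,"ty":0,"tz":-80,"yaw":0},{"gripper":0,"tx":-130,"ty":0,"tz":-100,"yaw":0},{"gripper":0,"tx":-130,"ty":0,"tz":-100,"yaw":0}]' | egrep 'time|posi|^force'
python3 - <<'E'
from g import *
d=grab("top","pics/t5.png");f=d["frame"]
m=np.zeros(f.shape[:2],np.uint8);m[205:245,236:292]=(f.max(2)>140)[205:245,236:292]
n,l,s,c=cv2.connectedComponentsWithStats(m);i=1+s[1:,4].argmax()
L=cast(d,cv2.boxPoints(cv2.minAreaRect(np.argwhere(l==i)[:,::-1].astype(np.float32))),.04)[:,:2]
ax=max((L[1]-L[0],L[2]-L[1]),key=np.linalg.norm);ax*=np.sign(ax[1]);print(s[i],np.linalg.norm(ax));ax/=np.linalg.norm(ax)
o=np.array([.5491,.2261]);n_=np.array([-.1906,.9817]);e=np.array([n_[1],-n_[0]]);C=L.mean(0)+.0145*ax
print(np.degrees(np.arctan2(ax[1],ax[0])),(C-o)@n_,(C-o)@e)
E
```

```text
time_s: 15.62
position: [0.6147, -0.1094, 0.1148]
force: [0.1, 0.9, -0.7]
[238 215  43  19 513] 0.07966364813088396
101.13005686639102 -0.1168470655935201 -0.0007581963505104477
```

View pics/t5.png

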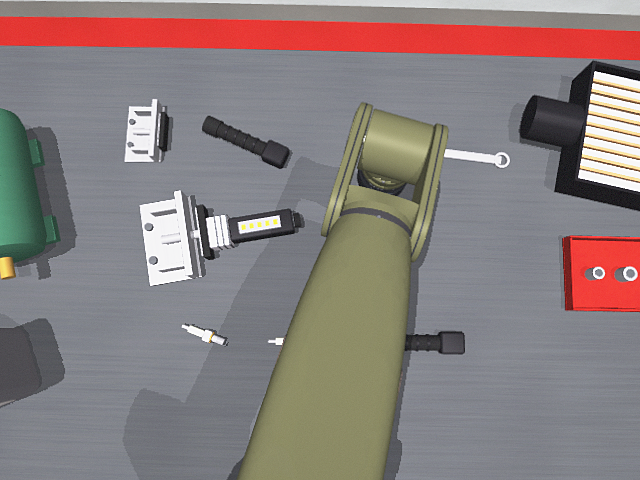

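Square (101.1° against the stop's 101.0°), centred within 1 mm, and the button is visibly out again at (298,220). The force at bottoming, about 8 N, matches the spring fully in. I'm handing in.

```bash
python3 -c "
from workcell import arm
print(arm.finish_job())"
```

```text
the job is handed in; nothing more can be done
None
```

I braced the lamp square against the middle of the buffer, pressed its button in at about 13 N for over two seconds, let it out and left the lamp lying there; the job is handed in, but no verdict was shown.

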